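# Switch on the slip mixer with its guarded key switch

### The arm

A 7-joint arm with a two-finger parallel gripper is mounted at the origin on the work surface. World frame = base frame: x ahead of the robot, y to its left, z up, the work surface at z = 0. Lengths are in m, angles in rad, forces in N, time in s.
With the tool pointing down it reaches from about 0.425 to 0.875 m from the base axis. Payload 8.4 kg.
Tool frame: the origin (TCP) lies between the finger pads; the fingertips stand 8 mm ahead of it and the grasp point (between the pads) lies 11 mm behind it (r.tips_ahead is the distance from the TCP to the fingertips, in m); z points along the fingers, y is the line along which they close (so a half turn about z gives the same grasp; the last joint's range is limited). The gripper opens to 85 mm and grips with 20 to 120 N. Pads are 22 mm wide; open, the fingers measure 114 mm over their backs; the gripper's body (76 mm by 85 mm) begins 54 mm behind the grasp point. The pads swing forward as they close: fully open they stand 13 mm farther back than shut.
Start: joints at [1.103, 0.333, 0.04, 1.465, -0.013, 1.343, -0.059], TCP at [0.234, -0.606, 0.239] pointing down, gripper open.
Joint ranges: [-2.58, 2.58], [-0.38, 2.09], [-1.3, 1.39], [0.25, 2.4], [-1.5, 4.64], [0.08, 2.09], [-2.65, 2.65]. Speed limits (rad/s): [2.22, 2.22, 2.79, 2.79, 3.14, 3.14, 3.14].

### API

Orientations are given as a unit quaternion [x, y, z, w].
In Python, from station import r gives the robot as it stands.
- The arm moves only by the tool send_rows, never from a script. Its argument "plan" is a list of rows, each an object with "offset": the shift along the tool's x, y, z in units of 50 mm (1.0 is 50 mm), a list of three; "rot": the turn, a rotation vector about the tool's x, y, z in units of 6 degrees (1.0 is 6 degrees), a list of three; "claw": the closure in counts, from 0 (fully open) to 255 (shut). A call has 1 to 20 rows; each row shifts and turns the commanded pose from where the row before left it, along the tool's axes as they then stand; what a row does not reach is not made up. A row lasts 1/10 s, in which the tool goes at most 50 mm and 8.59 degrees, less where a joint would pass 70% of its speed; a pose out of reach is approached as far as the arm can. A call is refused whole if a number of a shift passes 1 or a number of a turn 1, either way. A call with a gripper value outside its range is refused whole. The fingers move at their own pace and stop on an object; "force" is the grip in N (left out, the last holds). Time passes only in rows, so rows that do not move let the fingers close. It gives the time, the measured TCP pose, the force, the opening and the grip force at its end, in the units of the state.
- r.observe(): the state, without advancing time (a new reading comes with each control period).
- r.capture(name): name is "scene" or "top"; returns a dict with "img" (384x512x3 uint8, red, green, blue), "range_z" (384x512 float32, m along the optical axis (not along the pixel's ray), 0 where there is no reading), "fx", "fy", "cx", "cy" (pixels), "world_from_camera" (4x4, takes a point from camera to world coordinates). Camera axes: x right, y down, z forward; pixel columns grow to the right and rows downward; lengths in m; the calibration is good to about 2 mm. A picture is of the moment at which its call begins.
- r.hand_in(): hands the job in; it is judged then, once.
Trained networks look in a picture, given as the dict that the camera call returned (one of the last four; its "shot" number tells which), for a name from the list of things; names that differ only in an ending like _2 or _b are one class to them, and where a whole thing is asked for, a point or a joint stands for the part that bears it (a point fixed in the world has none). Each returns a list of dicts, best first, with "conf" (0 to 1); they miss things now and then, are a little off and sometimes report something else, mostly with a low value. They report only what shows in the picture. A call takes as long as a camera call.
- r.spot_in(query, picture): "extent" ([centre column, centre row, width, height] in pixels, round what is visible of it).
- r.silhouettes(query, picture): "pixels" (384x512 bool, what is visible of it) and "extent" ([centre column, centre row, width, height] in pixels, round what is visible of it).
The state is a dict: "clock": time; "joint_pos": joint angles; "joint_velocities": joint speeds; "effort": joint torques, N m; "tool_pos": TCP position; "tcp_rot": TCP orientation; "ft_force": force on the tool from outside, world axes, zero at the start; "ft_torque": the same for the moment, N m; "gripper_width": finger opening in m; "grip_force": force on a finger pad.
Only numpy, scipy, OpenCV 4.12 (cv2) and the standard library are available. Lean on these libraries where they do the work, as an engineer would, in place of code of your own. Each camera call takes 0.05 s, during which the arm holds its last target. There are 200 camera calls.

### The job

Switch on the slip mixer: on the sloping console, slide the red thumb latch sideways until the yellow cover springs fully open, then take the orange key from its wooden stand, push it fully home in the key switch under the cover and turn it clockwise to its stop (on). Leave the key in the switch and let go of it, and do not knock the moulds, pots and other things on the table out of place.

Things in the scene. Friction and masses are not known exactly. Their poses are not given: they have to be found in the camera images.
- console: Fixed blue console, 256 mm wide (its y), 202 deep (x), 178 high at the back, 68 at the front. Origin: centre of its footprint, on the table; +x to its high back; its low front looks to the robot's left. Its grey face rises to the back at 30 degrees from level. 'Face frame' below: X up the slope, Y = console y, Z square out of the face, origin at the face's centre, 120 mm above the console's origin.
- latch_push (a point): On the red thumb latch, moves with it: centre of the -Y side of its thumb ridge, 17 mm out of the face. Axes = face frame: push it to +Y. Ridge 15 mm wide (Y), 20 long (X), its top 27 out of the face, its centre at X = -34. A 10 mm high carriage runs 60 mm on to +Y, with a tongue over the cover's steel tab. The face beside the ridge is bare for 65 mm to -Y.
- latch (a joint): Slide of the thumb latch, m: 0 at rest, 0.016 at its end stop (+Y). A spring pushes it back (about 4 N at rest to 8 N at the stop); the cover comes free when it has slid about 11 mm.
- cover (a joint): Yellow hinged cover, rad: 0 closed, 2.4 fully open. A light spring (about 0.15 N m) throws it open in about 1.5 s once the latch frees it, and keeps it open.
- cover_edge (a point): Middle of the yellow cover's free (lower) edge, outer side; moves with it. Cover 95 mm long up the slope, 80 wide, 24 out of the face when shut; hinged on its upper edge, parallel to Y, at X = 85, 12 mm out of the face. Fully open it stands about upright above the hinge, to 265 mm above the table: pass over or round it. Lamps, button and dial beside it (|Y| over 65 mm) are 22 mm high at most.
- switch (a joint): Rotary key switch under the cover, rad: 0 off, 1.25 its stop (on), growing clockwise seen from outside the face; starts between 0 and 0.2. Stiff (0.06 N m), stays where left. Counts as on above 1.05. The key has about 0.15 rad of play in the slot.
- keyhole (a point): Centre of the mouth of the slot in the square steel barrel of the switch, 6 mm out of the face, at X = 35, Y = 0 of the face, under the cover. Turns with the switch. z points out of the face along the slot's axis, x along the slot's long side (= face X at switch 0). Slot 16.5 mm (x) by 8.5 mm (y), 28 mm deep, sharp edges.
- key: Loose key, 78 mm long, about 60 g. Origin at the blade's tip, z from tip to bow. Steel blade 14 mm (x) by 6 (y), z 0 to 24, its last 4 mm tapered to 10 by 3; round collar 24 across, z 24 to 32; orange bow to grip, 44 (x) by 12 thick (y), z 32 to 78. Fits either way round. Fully home the collar meets the barrel: origin 24 mm below keyhole. Starts upright in the stand.
- stand: Fixed wooden key stand, 70 x 60 x 40 mm block, origin at the centre of its underside. The key's blade stands loosely in a slot in its top, collar on the top (key origin 16 mm above the table, same yaw); lift straight up. May stand on either side of the console.
- mould_short: Loose white plaster mould, 100 mm across, 100 mm high, origin under its centre. Bystander, on the side of the console where the stand is not.
- mould_tall: Loose white plaster mould, 110 mm across, 180 mm high, origin under its centre. Bystander.
- slip_tub: Loose white tub, 130 mm across, 105 mm high, origin under its centre. Bystander.
- bowl: Loose cream bowl, 130 mm across, 55 mm high, origin under its centre. Bystander.
- glaze_jar: Loose blue jar with black cap, 72 mm across, 100 mm high, origin under its centre. Bystander.
- sponge: Loose yellow sponge, 65 x 110 x 34 mm, lying before the console's low front, origin under its centre. Bystander.
- brush: Loose brush lying behind the console, at the robot's right. Bystander.

How it is judged:
By the outcome, as a careful person would: the job done as asked, in the order asked, and still so for the second after the job is handed in, with the robot touching nothing.
It also fails if it takes over 69 s, if anything falls off the work surface, if the arm or the gripper's body presses on something with over 40 N, if the wrist force passes 120 N, or if a joint passes its speed limit or range.

## Working session

There is one attempt and no reset: what is moved stays moved. The work goes in short steps, Python scripts to look and compute and a tool call to move; the robot and the scene stay as the last step left them, time stands still between calls to the robot, and variables do not carry over. Pictures are saved under pics/ and viewed, at most 10 in all, crops included, and the job is handed in when it is done.

Besides the shell and the picture viewer there is one more tool, called after "Request:" as name(argument=value, ...) on one line, values as JSON. send_rows: Moves the arm, as the interface text tells. Its arguments: {"type":"object","properties":{"plan":{"type":"array","items":{"type":"object","properties":{"offset":{"type":"array","items":{"type":"number"}},"rot":{"type":"array","items":{"type":"number"}},"claw":{"type":"number"}}}},"force":{"type":"number"}},"required":["plan"]}

```bash
ls; mkdir -p pics; cat > h.py <<'E'
import numpy as np, cv2
from scipy.spatial.transform import Rotation as R
from station import r
def cloud(p):
    z=p["range_z"]; v,u=np.mgrid[:z.shape[0],:z.shape[1]]
    c=np.stack([(u-p["cx"])/p["fx"]*z,(v-p["cy"])/p["fy"]*z,z],-1)
    T=p["world_from_camera"]; w=c@T[:3,:3].T+T[:3,3]; w[z<=0]=np.nan
    return w
def save(p,n,crop=None,s=1):
    i=p["img"][:,:,::-1]
    if crop: a,b,c,d=crop; i=i[b:d,a:c]
    cv2.imwrite("pics/"+n+".png",cv2.resize(i,None,fx=s,fy=s,interpolation=cv2.INTER_CUBIC))
E
python3 - <<'E'
from h import *
np.set_printoptions(precision=4,suppress=True)
ps={n:r.capture(n) for n in("scene","top")}
cv2.imwrite("pics/a.png",np.vstack([ps["scene"]["img"],ps["top"]["img"]])[:,:,::-1])
o=r.observe(); print(o)
for n,p in ps.items():
    w=cloud(p); np.savez(n,w=w,img=p["img"])
    print(n,p["world_from_camera"],p["fx"])
    for q in["console","latch_push","cover","key","stand","mould_short","mould_tall","slip_tub","bowl","glaze_jar","sponge","brush"]:
        for d in r.silhouettes(q,p)[:1]:
            m=d["pixels"]; x=w[m]; x=x[~np.isnan(x[:,0])]
            print(q,round(d["conf"],2),np.round(d["extent"]),np.percentile(x,[3,50,97],axis=0).round(3).tolist() if len(x) else None)
E
```

```text
pics
{'clock': 0.1, 'joint_pos': array([ 1.1028,  0.3338,  0.0398,  1.4662, -0.0134,  1.3433, -0.0585]), 'joint_velocities': array([ 0.0015,  0.0008, -0.0007, -0.0015,  0.0007, -0.0003, -0.0012]), 'effort': array([  0.0041, -66.0011,   1.3708, -40.648 ,   0.0172,   0.0089,
        -0.    ]), 'tool_pos': array([ 0.2342, -0.6059,  0.2385]), 'tcp_rot': array([ 0.983 ,  0.1833, -0.0002, -0.0007]), 'ft_force': array([ 0.2804, -0.7781, -0.8286]), 'ft_torque': array([0.036 , 0.0538, 0.0334]), 'grip_force': 0.0, 'gripper_width': 0.08586517447512702}
scene [[-0.5724  0.6177 -0.5393  1.3469]
 [ 0.8198  0.4445 -0.3611  0.5286]
 [ 0.0166 -0.6488 -0.7608  1.2549]
 [ 0.      0.      0.      1.    ]] 455.07315564320885
console 0.94 [253. 195.  98. 106.] [[0.415, -0.134, 0.01], [0.56, -0.007, 0.109], [0.676, 0.107, 0.174]]
latch_push 0.58 [264. 197.  23.  13.] [[0.518, -0.006, 0.101], [0.551, 0.016, 0.116], [0.575, 0.041, 0.13]]
cover 0.85 [253. 178.  35.  36.] [[0.487, -0.077, 0.123], [0.533, -0.033, 0.156], [0.574, 0.009, 0.181]]
key 0.52 [358. 224.  12.   9.] [[0.429, 0.296, 0.045], [0.437, 0.314
[... 1282 characters left out ...]
[0.385, -0.332, 0.036], [0.426, -0.286, 0.099], [0.47, -0.242, 0.107]]
mould_tall 0.92 [339. 160.  41.  37.] [[0.646, -0.33, 0.02], [0.692, -0.276, 0.178], [0.747, -0.232, 0.186]]
slip_tub 0.61 [176. 154.  41.  41.] [[0.655, 0.231, 0.003], [0.712, 0.289, 0.066], [0.769, 0.343, 0.107]]
bowl 0.97 [109. 238.  40.  37.] [[0.367, 0.473, 0.0], [0.423, 0.535, 0.022], [0.477, 0.582, 0.056]]
glaze_jar 0.77 [411. 222.  29.  21.] [[0.465, -0.569, 0.014], [0.495, -0.53, 0.098], [0.527, -0.509, 0.107]]
sponge 0.71 [194. 190.  36.  16.] [[0.567, 0.185, 0.025], [0.597, 0.233, 0.034], [0.627, 0.287, 0.04]]
brush 0.93 [380. 191.  23.  57.] [[0.524, -0.477, 0.01], [0.625, -0.446, 0.02], [0.69, -0.414, 0.027]]
```

View pics/a.png

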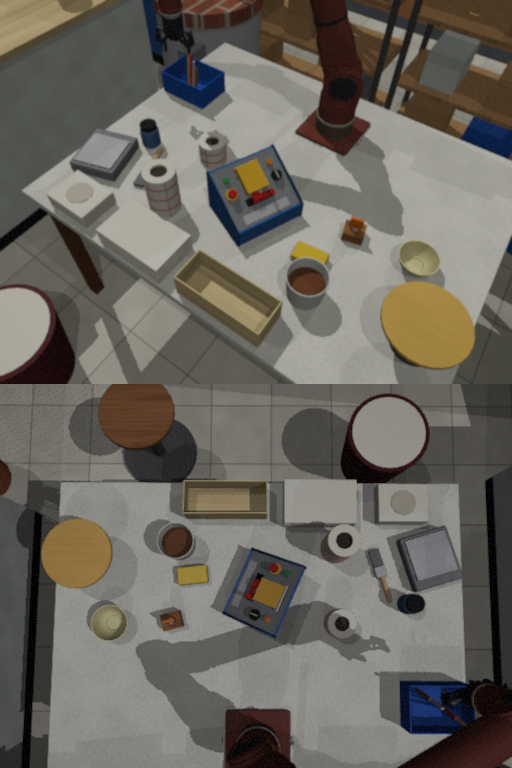

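```bash
cat > fit.py <<'E'
from h import *
np.set_printoptions(precision=4,suppress=True)
# pool both cameras: fit console face plane
pts=[];cols=[]
for n in("scene","top"):
    d=np.load(n+".npz"); pts.append(d["w"].reshape(-1,3)); cols.append(d["img"].reshape(-1,3).astype(float))
def face(P):
    s=P[(abs(P[:,0]-.54)<.17)&(abs(P[:,1]+.01)<.17)&(P[:,2]>.06)&(P[:,2]<.2)]
    best=None;rng=np.random.default_rng(0)
    for _ in range(3000):
        a,b,c=s[rng.choice(len(s),3,False)]; n=np.cross(b-a,c-a); l=np.linalg.norm(n)
        if l<1e-5: continue
        n/=l; n*=np.sign(n[2])
        if abs(n[2]-np.cos(np.pi/6))>.03: continue
        i=abs((s-a)@n)<.003
        if best is None or i.sum()>best.sum(): best=i
    q=s[best]; c=q.mean(0); n=np.linalg.svd(q-c)[2][2]; n*=np.sign(n[2]); return s[best],c,n
for P in pts+[np.vstack(pts)]:
    q,c,n=face(P[~np.isnan(P[:,0])]); yaw=np.arctan2(-n[1],-n[0])
    x=np.array([np.cos(yaw),np.sin(yaw)]);y=np.array([-x[1],x[0]])
    print(len(q),c,n,"tilt",np.degrees(np.arccos(n[2])),"yaw",np.degrees(yaw))
    Z=np.r_[q]; print("x ext",np.percentile(q[:,:2]@x,[1,99]),"y ext",np.percentile(q[:,:2]@y,[1,99]),"plane z at centre unknown; z ext",np.percentile(q[:,2],[1,99]))
    cv=cv2.minAreaRect(q[:,:2].astype(np.float32)); print(cv)
E
python3 fit.py
```

```text
2427 [ 0.5471 -0.0077  0.113 ] [0.1992 0.457  0.8669] tilt 29.90428525001864 yaw -113.55193436931191
x ext [-0.2993 -0.1053] y ext [0.3724 0.6252] plane z at centre unknown; z ext [0.0619 0.1741]
((0.5359829068183899, -0.013845980167388916), (0.2016022950410843, 0.26059964299201965), 66.03425598144531)
2220 [ 0.5342 -0.0185  0.1214] [0.205  0.4532 0.8675] tilt 29.83131021018757 yaw -114.34311979501861
x ext [-0.3005 -0.1065] y ext [0.3724 0.6162] plane z at centre unknown; z ext [0.0657 0.1772]
((0.5355567932128906, -0.019231140613555908), (0.1992502361536026, 0.2560184597969055), 66.18854522705078)
4622 [ 0.5421 -0.0128  0.1175] [0.2022 0.4551 0.8672] tilt 29.870479824902723 yaw -113.95745352508119
x ext [-0.3024 -0.1059] y ext [0.3713 0.6232] plane z at centre unknown; z ext [0.0639 0.1767]
((0.5352533459663391, -0.015487328171730042), (0.20519471168518066, 0.26059964299201965), 66.03425598144531)
```

The scene: the console is mid-table with its front facing up-right in the scene view. The cover is yellow at (253,178), the red latch at (264,197), and the key in its stand at (355,228). In the top view the console is at (265,210) and the stand at (170,238). Next I measure the latch in the face frame, and the key and stand.

```bash
cat > m.py <<'E'
from h import *
np.set_printoptions(precision=4,suppress=True)
yaw=np.radians(-114); t=np.radians(30)
def frame(C,yaw):
    Rz=R.from_euler("z",yaw).as_matrix(); return Rz@R.from_euler("y",-t).as_matrix(),np.array([C[0],C[1],.12])
F,O=frame((.5355,-.0165),yaw)
if __name__=="__main__":
  for n in("scene","top"):
    d=np.load(n+".npz"); w=d["w"]; hsv=cv2.cvtColor(d["img"],cv2.COLOR_RGB2HSV).astype(int); f=(w-O)@F
    on=(abs(f[...,0])<.115)&(abs(f[...,1])<.13)&(f[...,2]>-.01)&(f[...,2]<.05)
    h,s,v=hsv[...,0],hsv[...,1],hsv[...,2]
    g=on&(abs(f[...,2])<.006)&(s<90); print(n,"face Z",np.median(f[g][:,2]))
    for nm,m in(("red",((h<6)|(h>172))&(s>140)&(v>60)),("yel",(h>18)&(h<32)&(s>120))):
        m=(m&on).astype(np.uint8); k,l,st,_=cv2.connectedComponentsWithStats(m)
        for i in range(1,k):
            if st[i,4]>8: q=f[l==i]; print(nm,st[i],"XYZ pct",np.percentile(q,[2,50,98],axis=0).round(4).tolist())
            if st[i,4]>8 and nm=="red":
                hi=q[q[:,2]>.017]; print("  high part",len(hi),np.percentile(hi,[2,50,98],axis=0).round(4).tolist() if len(hi) else 0)
    # stand and key
    st_=(abs(w[...,0]-.435)<.07)&(abs(w[...,1]-.31)<.07)
    top=st_&(w[...,2]>.03)&(w[...,2]<.046); ky=st_&(w[...,2]>.055)
    for nm,m in(("standtop",top),("key",ky)):
        q=w[m]; print(nm,len(q),q.mean(0),q.min(0),q.max(0),cv2.minAreaRect(q[:,:2].astype(np.float32)))
        if nm=="key":
            c=q[:,:2]-q[:,:2].mean(0);u=np.linalg.svd(c)[2][0];print("dir",np.degrees(np.arctan2(u[1],u[0])),np.percentile(c@u,[2,98]))
    save({"img":d["img"]},"k_"+n,(325,200,385,260) if n=="scene" else (140,210,200,270),5)
    # rectified face at Z=0
  a=[cv2.imread(f"pics/k_{n}.png") for n in("scene","top")]
  b=[]
  for n,c in(("scene",(200,140,310,250)),("top",(215,155,315,265))):
    i=np.load(n+".npz")["img"][c[1]:c[3],c[0]:c[2],::-1]; b.append(cv2.resize(i,(300,300),interpolation=cv2.INTER_CUBIC))
  cv2.imwrite("pics/b.png",np.vstack([np.hstack(a),np.hstack(b)]))
E
python3 m.py
```

```text
scene face Z 0.0003292260585184084
red [252 189  23  14 173] XYZ pct [[-0.0453, -0.0399, 0.0033], [-0.0345, 0.0002, 0.0137], [-0.0166, 0.0285, 0.0293]]
  high part 63 [[-0.0437, -0.0435, 0.0171], [-0.032, 0.0034, 0.0222], [-0.0175, 0.0261, 0.0304]]
red [229 190   8   8  46] XYZ pct [[-0.0005, 0.0754, 0.016], [0.0097, 0.0871, 0.0224], [0.0202, 0.0971, 0.0264]]
  high part 44 [[-0.0006, 0.0754, 0.0178], [0.0097, 0.0871, 0.0225], [0.0202, 0.0971, 0.0264]]
yel [236 160  33  35 709] XYZ pct [[-0.0106, -0.0366, 0.0117], [0.0344, 0.0035, 0.0241], [0.0809, 0.0408, 0.0306]]
yel [226 189  12  12  40] XYZ pct [[-0.0086, 0.0748, -0.0012], [0.0031, 0.0964, 0.005], [0.0298, 0.1051, 0.0123]]
standtop 252 [0.4432 0.315  0.0387] [0.3973 0.2714 0.0301] [0.4724 0.3534 0.0455] ((0.43407851457595825, 0.3120499849319458), (0.06274893879890442, 0.06966105848550797), 14.979940414428711)
key 138 [0.437  0.3128 0.0783] [0.4214 0.2916 0.0551] [0.4476 0.3338 0.1003] ((0.435371458530426, 0.31241434812545776), (0.017492715269327164, 0.04323475807905197), 15.195367813110352)
dir 105.74500209374187 [-0.0207  0.0211
[... 397 characters left out ...]
 [-0.0255, -0.0314, 0.0225], [-0.0165, 0.0243, 0.0315]]
yel [270 179  11  12  34] XYZ pct [[-0.0036, 0.0666, -0.0017], [0.026, 0.0804, 0.0053], [0.0344, 0.1025, 0.0133]]
yel [253 193  33  32 605] XYZ pct [[-0.0064, -0.0386, 0.0072], [0.0414, -0.0004, 0.0243], [0.0859, 0.0377, 0.0297]]
standtop 254 [0.4327 0.3062 0.0401] [0.3965 0.2674 0.0305] [0.4676 0.3479 0.046 ] ((0.4323183596134186, 0.3078814148902893), (0.059959568083286285, 0.07114715874195099), 14.640228271484375)
key 55 [0.4322 0.3051 0.0878] [0.4219 0.2859 0.0555] [0.4428 0.3294 0.0981] ((0.43063879013061523, 0.3074193596839905), (0.014711796306073666, 0.04509967193007469), 17.46772575378418)
dir -74.25399339664386 [-0.0219  0.0194]
```

View pics/b.png

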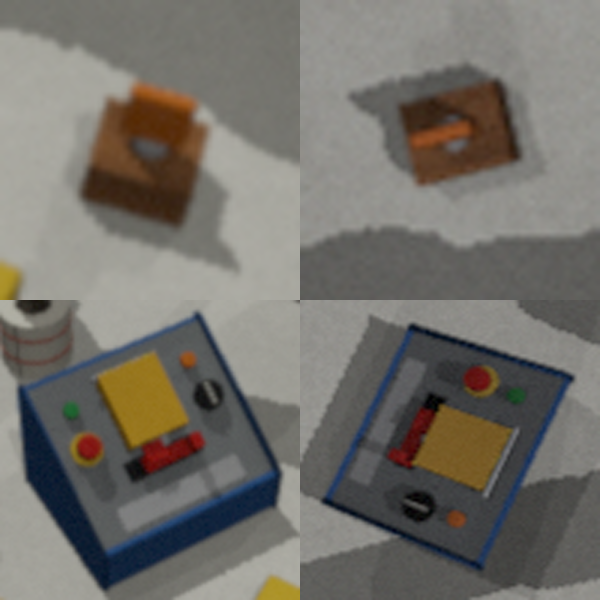

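The rectified crops agree with the specification. The thumb ridge is the -Y end of the red latch, at Y about -44 to -29 mm and X about -34. The stand and key are at about (0.433, 0.310), with the key's long axis at about 105°. Now the first approach.

```bash
cat > plan.py <<'E'
from m import *
import sys
def rows(pt,Rt,p0=None,R0=None,n=None):
    o=r.observe()
    if p0 is None: p0=np.array(o["tool_pos"])
    if R0 is None: R0=R.from_quat(o["tcp_rot"]).as_matrix()
    w=R.from_matrix(R0.T@Rt).as_rotvec(); dp=R0.T@(pt-p0)
    if n is None: n=int(max(np.ceil(np.linalg.norm(dp)/.045),np.ceil(np.degrees(np.linalg.norm(w))/5.9),1))
    w=w/n; A=sum(R.from_rotvec(k*w).as_matrix() for k in range(n)); d=np.linalg.solve(A,dp)
    print(f"n={n} offset/row {np.round(d/.05,3).tolist()} rot/row {np.round(np.degrees(w)/6,3).tolist()} dist {np.linalg.norm(dp):.4f}")
    pos=[p0+R0@sum((R.from_rotvec(k*w).as_matrix()@d for k in range(j)),np.zeros(3)) for j in range(0,n+1,max(1,n//4))]
    print("path",np.round(pos,3).tolist())
def fpose(X,Y,Z,ang=0,flip=False):
    """face coordinates (mm) -> TCP pose with tool z=-face Z, tool y=+face Y, turned ang clockwise"""
    Rt=F@np.array([[-1,0,0],[0,1,0],[0,0,-1.]])@R.from_euler("z",ang).as_matrix()
    return O+F@np.array([X,Y,Z])/1000,Rt
def where():
    o=r.observe(); p=np.array(o["tool_pos"]); Rt=R.from_quat(o["tcp_rot"]).as_matrix()
    e=R.from_matrix(fpose(0,0,0)[1].T@Rt).as_rotvec()
    print("t",o["clock"],"tcp",p,"face mm",((p-O)@F*1000).round(1),"rot err deg",np.degrees(e).round(1),"width",round(o["gripper_width"],4),"F",o["ft_force"],"Fface",(np.array(o["ft_force"])@F).round(2),"j",o["joint_pos"])
E
python3 - <<'E'
from plan import *
where(); rows(*fpose(-40,-75,170)); print(r.tips_ahead)
E
```

```text
t 1.3 tcp [ 0.2343 -0.6063  0.2393] face mm [ 632.4  -35.3 -227.3] rot err deg [11.7 28.4 43.8] width 0.0852 F [ 1.1604 -0.112  -0.1546] Fface [-0.4   1.11  0.05] j [ 1.1028  0.3332  0.0399  1.4654 -0.0134  1.3433 -0.0585]
n=18 offset/row [0.776, -0.398, -0.219] rot/row [-0.109, -0.263, -0.406] dist 0.7820
path [[0.234, -0.606, 0.239], [0.343, -0.468, 0.275], [0.428, -0.311, 0.291], [0.487, -0.141, 0.287], [0.514, 0.035, 0.264]]
0.008
```

Request:
send_rows(plan=[{"offset": [0.776,-0.398,-0.219],"rot": [-0.109,-0.263,-0.406],"claw": 255},{"offset": [0.776,-0.398,-0.219],"rot": [-0.109,-0.263,-0.406],"claw": 255},{"offset": [0.776,-0.398,-0.219],"rot": [-0.109,-0.263,-0.406],"claw": 255},{"offset": [0.776,-0.398,-0.219],"rot": [-0.109,-0.263,-0.406],"claw": 255},{"offset": [0.776,-0.398,-0.219],"rot": [-0.109,-0.263,-0.406],"claw": 255},{"offset": [0.776,-0.398,-0.219],"rot": [-0.109,-0.263,-0.406],"claw": 255},{"offset": [0.776,-0.398,-0.219],"rot": [-0.109,-0.263,-0.406],"claw": 255},{"offset": [0.776,-0.398,-0.219],"rot": [-0.109,-0.263,-0.406],"claw": 255},{"offset": [0.776,-0.398,-0.219],"rot": [-0.109,-0.263,-0.406],"claw": 255},{"offset": [0.776,-0.398,-0.219],"rot": [-0.109,-0.263,-0.406],"claw": 255},{"offset": [0.776,-0.398,-0.219],"rot": [-0.109,-0.263,-0.406],"claw": 255},{"offset": [0.776,-0.398,-0.219],"rot": [-0.109,-0.263,-0.406],"claw": 255},{"offset": [0.776,-0.398,-0.219],"rot": [-0.109,-0.263,-0.406],"claw": 255},{"offset": [0.776,-0.398,-0.219],"rot": [-0.109,-0.263,-0.406],"claw": 255},{"offset": [0.776,-0.398,-0.219],"rot": [-0.109,-0.263,-0.406],"claw": 255},{"offset": [0.776,-0.398,-0.219],"rot": [-0.109,-0.263,-0.406],"claw": 255},{"offset": [0.776,-0.398,-0.219],"rot": [-0.109,-0.263,-0.406],"claw": 255},{"offset": [0.776,-0.398,-0.219],"rot": [-0.109,-0.263,-0.406],"claw": 255},{"offset": [0,0,0],"rot": [0,0,0],"claw": 255}])

```text
clock: 3.2
tool_pos: [0.5138, 0.1307, 0.2446]
tcp_rot: [0.807, 0.532, -0.217, 0.14]
ft_force: [-1.0, -0.5, 0.6]
gripper_width: 0.0
grip_force: 0.0
```

```bash
python3 - <<'E'
from plan import *
where(); rows(*fpose(-40,-75,60)); rows(*fpose(-40,-75,18))
E
```

```text
t 3.2 tcp [0.5138 0.1307 0.2446] face mm [-46.5 -79.7 170.7] rot err deg [-0.1  0.1 -0.8] width 0.0 F [-0.9951 -0.4564  0.5679] Fface [ 1.   -0.72  0.08] j [-0.0642  0.4376 -0.6285  1.481   0.4798  1.7831 -1.1267]
n=3 offset/row [-0.044, 0.03, 0.738] rot/row [0.005, -0.003, 0.043] dist 0.1110
path [[0.514, 0.131, 0.245], [0.507, 0.111, 0.214], [0.5, 0.092, 0.183], [0.493, 0.073, 0.152]]
n=4 offset/row [-0.033, 0.023, 0.763] rot/row [0.004, -0.003, 0.032] dist 0.1529
path [[0.514, 0.131, 0.245], [0.507, 0.111, 0.212], [0.499, 0.092, 0.18], [0.492, 0.073, 0.148], [0.485, 0.054, 0.116]]
```

Request:
send_rows(plan=[{"offset": [-0.04,0.03,0.74],"rot": [0,0,0.04],"claw": 255},{"offset": [-0.04,0.03,0.74],"rot": [0,0,0.04],"claw": 255},{"offset": [-0.04,0.03,0.74],"rot": [0,0,0.04],"claw": 255},{"offset": [0,0,0.4],"rot": [0,0,0],"claw": 255},{"offset": [0,0,0.3],"rot": [0,0,0],"claw": 255},{"offset": [0,0,0.14],"rot": [0,0,0],"claw": 255},{"offset": [0,0,0],"rot": [0,0,0],"claw": 255}])

```text
clock: 3.9
tool_pos: [0.4867, 0.0467, 0.1173]
tcp_rot: [0.813, 0.521, -0.216, 0.142]
ft_force: [0.2, -0.3, 0.4]
gripper_width: 0.0002
grip_force: 0.0
```

```bash
python3 - <<'E'
from plan import *
where()
p=[r.capture(n) for n in("scene","top")]
save(p[0],"c0",(200,120,310,230),3.6);save(p[1],"c1",(215,155,315,255),3.96)
a=[cv2.imread(f"pics/c{i}.png") for i in(0,1)];cv2.imwrite("pics/c.png",np.hstack([cv2.resize(x,(396,396)) for x in a]))
E
```

```text
t 3.9 tcp [0.4867 0.0467 0.1173] face mm [-34.2 -70.3  16.6] rot err deg [-0.   0.   0.7] width 0.0002 F [ 0.2261 -0.3479  0.424 ] Fface [0.41 0.35 0.25] j [ 0.0457  0.4371 -0.5891  1.7579  0.5242  1.4997 -1.152 ]
```

View pics/c.png

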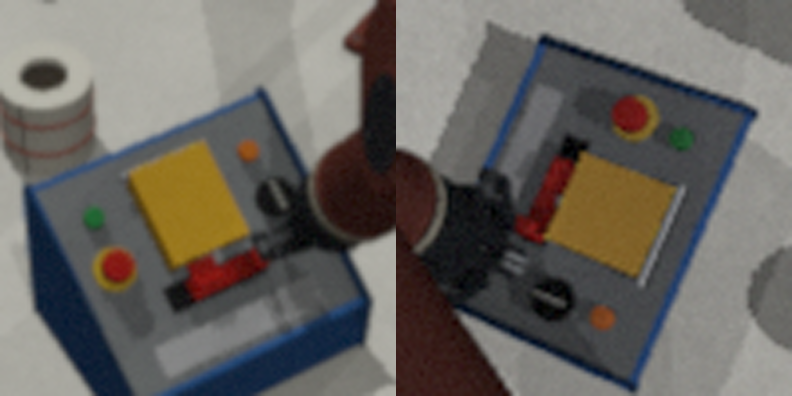

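The closed fingers stand just beside the ridge on its -Y side (left crop at about (265,240), right crop at about (515,255)). I shift 5 mm down-slope for clearance and push.

Request:
send_rows(plan=[{"offset": [0.1,0,0],"rot": [0,0,-0.1],"claw": 255},{"offset": [0,0.1,0],"rot": [0,0,0],"claw": 255},{"offset": [0,0.1,0],"rot": [0,0,0],"claw": 255},{"offset": [0,0.1,0],"rot": [0,0,0],"claw": 255},{"offset": [0,0,0],"rot": [0,0,0],"claw": 255}])

```text
clock: 4.5
tool_pos: [0.5025, 0.0451, 0.115]
tcp_rot: [0.811, 0.525, -0.217, 0.141]
ft_force: [-2.0, 3.1, 2.7]
gripper_width: 0.0002
grip_force: 2.1
```

```bash
python3 -c "
from plan import *
where()"
```

```text
t 4.5 tcp [0.5025 0.0451 0.115 ] face mm [-39.6 -55.2  17.1] rot err deg [0.  0.1 0.1] width 0.0002 F [-1.9656  3.0937  2.6608] Fface [-0.42 -3.05  3.32] j [ 0.0449  0.4649 -0.5814  1.7237  0.5387  1.5063 -1.132 ]
```

Request:
send_rows(plan=[{"offset": [0,0.1,0],"rot": [0,0,0],"claw": 255},{"offset": [0,0.1,0],"rot": [0,0,0],"claw": 255},{"offset": [0,0.08,0],"rot": [0,0,0],"claw": 255},{"offset": [0,0,0],"rot": [0,0,0],"claw": 255},{"offset": [0,0,0],"rot": [0,0,0],"claw": 255}])

```text
clock: 5.0
tool_pos: [0.5134, 0.0403, 0.115]
tcp_rot: [0.81, 0.526, -0.218, 0.14]
ft_force: [-9.7, 5.8, 4.1]
gripper_width: -0.0001
grip_force: 5.7
```

```bash
python3 -c "
from plan import *
where()
w=cloud(r.capture('top')); f=(w-O)@F*1000
m=(abs(f[...,0]-35)<30)&(abs(f[...,1]-5)<25); print('Z over switch',np.nanpercentile(f[m][:,2],[5,50,95]))"
```

```text
t 5.0 tcp [0.5134 0.0403 0.115 ] face mm [-39.7 -43.3  17.1] rot err deg [ 0.1  0.  -0. ] width -0.0001 F [-9.7194  5.7744  4.0896] Fface [  0.9  -11.23   4.2 ] j [ 0.0484  0.4812 -0.5741  1.6998  0.5482  1.513  -1.1166]
Z over switch [-171.9822   81.2984  405.6542]
```

Request:
send_rows(plan=[{"offset": [0,0.08,0],"rot": [0,0,0],"claw": 255},{"offset": [0,0,0],"rot": [0,0,0],"claw": 255},{"offset": [0,0,0],"rot": [0,0,0],"claw": 255},{"offset": [0,0,0],"rot": [0,0,0],"claw": 255},{"offset": [0,0,0],"rot": [0,0,0],"claw": 255},{"offset": [0,0,0],"rot": [0,0,0],"claw": 255},{"offset": [0,0,0],"rot": [0,0,0],"claw": 255}])

```text
clock: 5.75
tool_pos: [0.5139, 0.0404, 0.1149]
tcp_rot: [0.809, 0.527, -0.22, 0.138]
ft_force: [-23.6, 12.9, 11.8]
gripper_width: -0.0002
grip_force: 13.5
```

```bash
python3 - <<'E'
from plan import *
where()
p=[r.capture(n) for n in("scene","top")]
save(p[0],"d0",(200,120,310,230),3.6);save(p[1],"d1",(215,155,315,255),3.96)
a=[cv2.imread(f"pics/d{i}.png") for i in(0,1)];cv2.imwrite("pics/d.png",np.hstack([cv2.resize(x,(396,396)) for x in a]))
E
```

```text
t 5.75 tcp [0.5139 0.0404 0.1149] face mm [-39.9 -42.8  17.2] rot err deg [ 0.4 -0.1 -0.2] width -0.0002 F [-23.6134  12.9296  11.8344] Fface [  4.01 -26.83  11.35] j [ 0.0485  0.4855 -0.5738  1.6946  0.5471  1.518  -1.1122]
```

View pics/d.png

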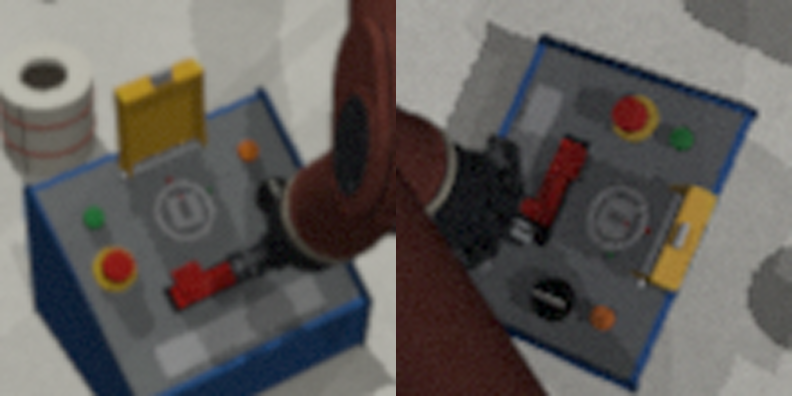

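The cover is fully open and upright (left crop at about (160,115)), and the barrel and keyhole show at about (183,208) left and (620,215) right. I retreat, then measure the keyhole with the arm out of the way.

Request:
send_rows(plan=[{"offset": [0,-0.3,0],"rot": [0,0,0],"claw": 255},{"offset": [0,-0.4,0],"rot": [0,0,0],"claw": 255},{"offset": [0,0,-0.4],"rot": [0,0,0],"claw": 200},{"offset": [0,0,-0.9],"rot": [0,0,0],"claw": 100},{"offset": [0,0,-0.9],"rot": [0,0,0],"claw": 100},{"offset": [0,0,-0.8],"rot": [0,0,0],"claw": 100},{"offset": [0,0,0],"rot": [0,0,0],"claw": 100}])

```text
clock: 6.55
tool_pos: [0.5191, 0.1233, 0.2492]
tcp_rot: [0.811, 0.526, -0.213, 0.142]
ft_force: [0.1, 0.1, 0.1]
gripper_width: 0.052
grip_force: 0.0
```

```bash
cat > key.py <<'E'
from plan import *
K=np.array([.433,.310]); a=np.radians(14.8)
Rk=np.array([[-np.sin(a),np.cos(a),0],[np.cos(a),np.sin(a),0],[0,0,-1.]]).T
def kpose(z): return np.array([*K,z]),Rk
def wk():
    o=r.observe(); Rt=R.from_quat(o["tcp_rot"]).as_matrix()
    print("key-frame err mm",(np.array(o["tool_pos"])-kpose(0)[0])@Rk*1000,"rot",np.degrees(R.from_matrix(Rk.T@Rt).as_rotvec()))
E
python3 - <<'E'
from key import *
where(); rows(*kpose(.18))
E
```

```text
t 6.55 tcp [0.5191 0.1233 0.2492] face mm [-40.2 -71.8 172.4] rot err deg [-0.3  0.4  0.1] width 0.052 F [0.0564 0.0614 0.0894] Fface [-0.02  0.03  0.12] j [-0.0542  0.431  -0.623   1.4761  0.4835  1.7808 -1.1227]
n=9 offset/row [0.431, -0.235, 0.041] rot/row [-0.179, 0.529, -0.703] dist 0.2169
path [[0.519, 0.123, 0.249], [0.511, 0.166, 0.225], [0.496, 0.209, 0.207], [0.475, 0.251, 0.192], [0.449, 0.291, 0.183]]
```

Request:
send_rows(plan=[{"offset": [0.43,-0.235,0.04],"rot": [-0.18,0.53,-0.7],"claw": 100},{"offset": [0.43,-0.235,0.04],"rot": [-0.18,0.53,-0.7],"claw": 100},{"offset": [0.43,-0.235,0.04],"rot": [-0.18,0.53,-0.7],"claw": 100},{"offset": [0.43,-0.235,0.04],"rot": [-0.18,0.53,-0.7],"claw": 100},{"offset": [0.43,-0.235,0.04],"rot": [-0.18,0.53,-0.7],"claw": 100},{"offset": [0.43,-0.235,0.04],"rot": [-0.18,0.53,-0.7],"claw": 100},{"offset": [0.43,-0.235,0.04],"rot": [-0.18,0.53,-0.7],"claw": 100},{"offset": [0.43,-0.235,0.04],"rot": [-0.18,0.53,-0.7],"claw": 100},{"offset": [0.43,-0.235,0.04],"rot": [-0.18,0.53,-0.7],"claw": 100},{"offset": [0,0,0],"rot": [0,0,0],"claw": 100},{"offset": [0,0,0],"rot": [0,0,0],"claw": 100}])

```text
clock: 7.65
tool_pos: [0.4318, 0.3054, 0.176]
tcp_rot: [0.613, 0.79, -0.004, -0.0]
ft_force: [0.4, -0.5, 0.7]
gripper_width: 0.0518
grip_force: 0.0
```

```bash
cat > kh.py <<'E'
from key import *
S={}
for n in("scene","top"):
    P=[r.capture(n) for _ in range(4)]; p=P[0]; p["img"]=np.mean([q["img"] for q in P],0).round().astype(np.uint8)
    # rectify plane Z=6mm of the face: X up, Y; 4 px/mm
    T=p["world_from_camera"]; K=np.array([[p["fx"],0,p["cx"]],[0,p["fy"],p["cy"]],[0,0,1]])
    E=np.linalg.inv(T)
    def proj(Z,img=p["img"]):
        g=np.float32([[85-i/4,  -40+j/4] for i in range(0,400) for j in range(0,320)])/1000
        w=np.c_[g,np.full(len(g),Z)]@F.T+O; c=w@E[:3,:3].T+E[:3,3]; q=c@K.T; q=(q[:,:2]/q[:,2:]).astype(np.float32).reshape(400,320,2)
        return cv2.remap(img,q,None,cv2.INTER_CUBIC)
    S[n]=proj(.006)[:,:,::-1].copy()
    S[n]=cv2.convertScaleAbs(S[n],alpha=1.6)
    for X in range(0,81,10): cv2.line(S[n],(0,int((85-X)*4)),(5,int((85-X)*4)),(0,255,0),1)
    cv2.drawMarker(S[n],(160,200),(0,255,0),0,6,1)
cv2.imwrite("pics/e.png",np.hstack([S["scene"],S["top"]]))
E
python3 - <<'E'
from key import *
wk(); rows(*kpose(.064))
import kh
p=r.capture("top"); w=cloud(p)
st_=(abs(w[...,0]-.435)<.07)&(abs(w[...,1]-.31)<.07)
E
```

```text
key-frame err mm [  -4.1208   -2.3377 -176.0343] rot [ 0.3444 -0.2327  0.3924]
n=3 offset/row [0.03, 0.018, 0.747] rot/row [-0.019, 0.013, -0.022] dist 0.1121
path [[0.432, 0.305, 0.176], [0.432, 0.307, 0.139], [0.433, 0.308, 0.101], [0.433, 0.31, 0.064]]
```

View pics/e.png

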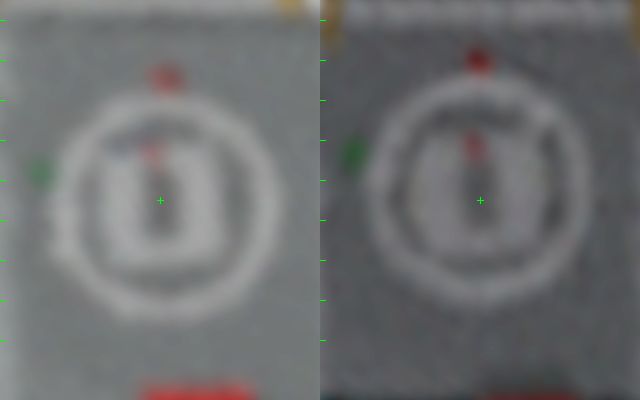

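The rectified keyhole (mirrored view) shows the slot centre at about (161,205) in the scene panel and (160,190) in the top panel. That is X about 33.8 and 37.5, mean 35.6, with Y about 0. The index dot shows the switch at about 0.13 rad. Now the key grasp.

Request:
send_rows(plan=[{"offset": [0.08,0.046,0.6],"rot": [-0.06,0.04,-0.065],"claw": 100},{"offset": [0,0,0.7],"rot": [0,0,0],"claw": 100},{"offset": [0,0,0.6],"rot": [0,0,0],"claw": 100},{"offset": [0,0,0.38],"rot": [0,0,0],"claw": 100},{"offset": [0,0,0],"rot": [0,0,0],"claw": 100}])

```text
clock: 8.6
tool_pos: [0.4307, 0.31, 0.0596]
tcp_rot: [0.609, 0.793, -0.001, -0.002]
ft_force: [-0.9, 0.1, 1.0]
gripper_width: 0.052
grip_force: 0.0
```

```bash
python3 - <<'E'
from key import *
wk();o=r.observe();print(o["ft_force"],o["clock"])
E
```

```text
key-frame err mm [  0.5625  -2.2521 -59.5774] rot [ 0.2516  0.0634 -0.1384]
[-0.8611  0.1377  0.9704] 8.6
```

Request:
send_rows(plan=[{"offset": [0,0.045,-0.04],"rot": [-0.04,0,0],"claw": 100},{"offset": [0,0,0],"rot": [0,0,0],"claw": 255},{"offset": [0,0,0],"rot": [0,0,0],"claw": 255},{"offset": [0,0,0],"rot": [0,0,0],"claw": 255},{"offset": [0,0,0],"rot": [0,0,0],"claw": 255},{"offset": [0,0,0],"rot": [0,0,0],"claw": 255}], force=60)

```text
clock: 9.2
tool_pos: [0.4342, 0.3118, 0.0649]
tcp_rot: [0.609, 0.793, 0.002, 0.001]
ft_force: [-4.4, -1.5, 7.2]
gripper_width: 0.0115
grip_force: 58.4
```

```bash
python3 - <<'E'
from key import *
wk();o=r.observe();print(o["ft_force"],o["ft_torque"],o["clock"],o["gripper_width"],o["grip_force"])
print("force in key frame",o["ft_force"]@Rk)
E
```

```text
key-frame err mm [  1.4099   1.6542 -64.9216] rot [-0.2665  0.0965 -0.1312]
[-4.4144 -1.5416  7.1837] [-0.433   0.8026 -0.0498] 9.2 0.011541720310298879 58.36918830871582
force in key frame [-0.3629 -4.6617 -7.1837]
```

Request:
send_rows(plan=[{"offset": [0,0,-0.1],"rot": [0,0,0],"claw": 255},{"offset": [0,0,-0.2],"rot": [0,0,0],"claw": 255},{"offset": [0,0,-0.4],"rot": [0,0,0],"claw": 255},{"offset": [0,0,-0.8],"rot": [0,0,0],"claw": 255},{"offset": [0,0,-0.9],"rot": [0,0,0],"claw": 255},{"offset": [0,0,-0.9],"rot": [0,0,0],"claw": 255},{"offset": [0,0,-0.9],"rot": [0,0,0],"claw": 255},{"offset": [0,0,0],"rot": [0,0,0],"claw": 255},{"offset": [0,0,0],"rot": [0,0,0],"claw": 255}])

```text
clock: 10.1
tool_pos: [0.4339, 0.3114, 0.2756]
tcp_rot: [0.609, 0.793, 0.004, 0.001]
ft_force: [-0.4, 0.2, -0.5]
gripper_width: 0.0115
grip_force: 58.2
```

```bash
python3 - <<'E'
from key import *
wk();o=r.observe();print(o["ft_force"],o["ft_torque"],o["clock"],o["gripper_width"],o["grip_force"],o["tool_pos"])
where()
rows(*fpose(35.6,0,130,0.1))
p=r.capture("scene")
T=np.linalg.inv(p["world_from_camera"]); c=T[:3,:3]@o["tool_pos"]+T[:3,3]; u=int(p["fx"]*c[0]/c[2]+p["cx"]);v=int(p["fy"]*c[1]/c[2]+p["cy"]);print(u,v)
save(p,"f",(u-40,v-40,u+50,v+50),6)
w=cloud(p); hsv=cv2.cvtColor(p["img"],cv2.COLOR_RGB2HSV).astype(int)
Rt=R.from_quat(o["tcp_rot"]).as_matrix(); t=(w-o["tool_pos"])@Rt*1000
m=(np.abs(t)<80).all(-1)&(t[...,2]>2); q=t[m]
for a in range(0,76,6):
    s=q[(q[:,2]>=a)&(q[:,2]<a+6)]; print(a,len(s),np.percentile(s,[5,50,95],axis=0).round(1).tolist() if len(s) else "")
E
```

```text
key-frame err mm [   1.1256    1.2527 -275.5619] rot [-0.4159  0.1276 -0.1236]
[-0.3713  0.188  -0.4555] [-0.0244  0.0112  0.0036] 10.1 0.011484190281895654 58.20968270301819 [0.4339 0.3114 0.2756]
t 10.1 tcp [0.4339 0.3114 0.2756] face mm [-145.9 -226.2  263.8] rot err deg [-10.5  29.1 -37.9] width 0.0115 F [-0.3713  0.188  -0.4555] Fface [-0.25 -0.42 -0.38] j [ 0.1356  0.1646 -0.9278  1.6613  0.1359  1.3753 -0.5508]
n=10 offset/row [-0.564, 0.291, 0.186] rot/row [0.152, -0.496, 0.725] dist 0.3194
path [[0.434, 0.311, 0.276], [0.475, 0.262, 0.258], [0.508, 0.206, 0.247], [0.531, 0.145, 0.241], [0.545, 0.08, 0.242], [0.549, 0.015, 0.25]]
369 180
0 10 [[-14.3, 4.1, 2.1], [12.5, 7.5, 3.6], [20.8, 11.5, 4.8]]
6 14 [[-19.1, 4.0, 6.7], [-3.3, 7.5, 9.7], [20.5, 11.6, 11.3]]
12 10 [[-17.3, 2.6, 12.6], [2.5, 5.5, 16.3], [14.5, 11.8, 17.9]]
18 19 [[-8.8, 3.1, 18.5], [1.0, 8.3, 20.5], [10.5, 12.2, 22.6]]
24 1 [[-1.6, 7.3, 28.5], [-1.6, 7.3, 28.5], [-1.6, 7.3, 28.5]]
30 2 [[-3.8, 1.9, 34.9], [0.3, 2.4, 35.2], [4.3, 3.0, 35.5]]
36 7 [[-5.4, 0.8, 37.0], [-0.7, 1.5, 40.8], [4.9, 3.9, 41.8]]
42 5 [[-4.2, 0.3, 44.2], [1.0, 2.6, 44.4], [6.0, 3.1, 45.8]]
48 2 [[-4.3, -0.7, 50.1], [-3.1, -0.4, 51.0], [-1.8, -0.0, 51.9]]
54 0 
60 0 
66 0 
72 0
```

View pics/f.png

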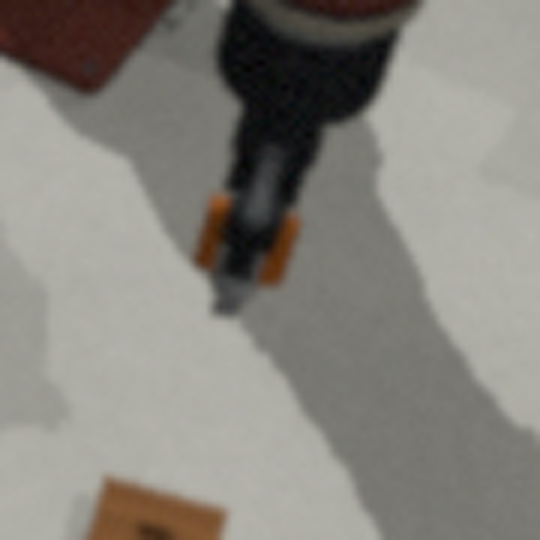

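The key is held upright and centred, with blade and collar below the fingers at about (235,285). Its tip is about 49 mm ahead of the TCP. I move above the keyhole.

Request:
send_rows(plan=[{"offset": [-0.56,0.29,0.185],"rot": [0.15,-0.5,0.73],"claw": 255},{"offset": [-0.56,0.29,0.185],"rot": [0.15,-0.5,0.73],"claw": 255},{"offset": [-0.56,0.29,0.185],"rot": [0.15,-0.5,0.73],"claw": 255},{"offset": [-0.56,0.29,0.185],"rot": [0.15,-0.5,0.73],"claw": 255},{"offset": [-0.56,0.29,0.185],"rot": [0.15,-0.5,0.73],"claw": 255},{"offset": [-0.56,0.29,0.185],"rot": [0.15,-0.5,0.73],"claw": 255},{"offset": [-0.56,0.29,0.185],"rot": [0.15,-0.5,0.73],"claw": 255},{"offset": [-0.56,0.29,0.185],"rot": [0.15,-0.5,0.73],"claw": 255},{"offset": [-0.56,0.29,0.185],"rot": [0.15,-0.5,0.73],"claw": 255},{"offset": [-0.56,0.29,0.185],"rot": [0.15,-0.5,0.73],"claw": 255},{"offset": [0,0,0],"rot": [0,0,0],"claw": 255},{"offset": [0,0,0],"rot": [0,0,0],"claw": 255}])

```text
clock: 11.35
tool_pos: [0.5477, 0.0162, 0.248]
tcp_rot: [0.836, 0.483, -0.212, 0.153]
ft_force: [0.3, -0.1, -1.7]
gripper_width: 0.0113
grip_force: 58.1
```

```bash
python3 - <<'E'
from plan import *
where(); rows(*fpose(34.1,.5,70,.1))
E
```

```text
t 11.35 tcp [0.5477 0.0162 0.248 ] face mm [ 33.8  -2.1 128.3] rot err deg [ 0.1 -0.3  5.9] width 0.0113 F [ 0.2662 -0.0781 -1.7267] Fface [-0.9   0.27 -1.48] j [ 0.0979  0.4123 -0.5919  1.5001  0.5403  1.7345 -1.0574]
n=2 offset/row [0.003, 0.027, 0.583] rot/row [-0.008, 0.029, -0.016] dist 0.0583
path [[0.548, 0.016, 0.248], [0.543, 0.002, 0.223], [0.538, -0.012, 0.198]]
```

Request:
send_rows(plan=[{"offset": [0,0.03,0.58],"rot": [0,0.03,-0.02],"claw": 255},{"offset": [0,0.03,0.4],"rot": [0,0.03,0],"claw": 255},{"offset": [0,0,0.18],"rot": [0,0,0],"claw": 255},{"offset": [0,0,0],"rot": [0,0,0],"claw": 255},{"offset": [0,0,0],"rot": [0,0,0],"claw": 255}])

```text
clock: 11.85
tool_pos: [0.5391, -0.0106, 0.2]
tcp_rot: [0.836, 0.485, -0.209, 0.152]
ft_force: [1.0, -0.8, 0.3]
gripper_width: 0.0109
grip_force: 58.2
```

```bash
python3 - <<'E'
from plan import *
where()
ps=[r.capture(n) for n in("scene","top")]; o=r.observe(); im=[]
for p in ps:
    T=np.linalg.inv(p["world_from_camera"])
    def px(w): c=T[:3,:3]@w+T[:3,3]; return np.array([p["fx"]*c[0]/c[2]+p["cx"],p["fy"]*c[1]/c[2]+p["cy"]])
    Rt=R.from_quat(o["tcp_rot"]).as_matrix(); s=10
    tip=px(o["tool_pos"]+Rt@[0,0,.049]); kh=px(O+F@[.0356,0,.006]); c=((tip+kh)/2).astype(int)-20; print(tip,kh)
    i=cv2.resize(p["img"][c[1]:c[1]+40,c[0]:c[0]+40,::-1],None,fx=s,fy=s,interpolation=cv2.INTER_CUBIC); i=cv2.convertScaleAbs(i,alpha=1.5)
    for q,col in((tip,(0,255,0)),(kh,(255,255,0))): cv2.drawMarker(i,tuple(int(x) for x in (q-c+.5)*s),col,0,12,1)
    im.append(i)
cv2.imwrite("pics/g.png",np.hstack(im))
E
```

```text
t 11.85 tcp [ 0.5391 -0.0106  0.2   ] face mm [34.1  0.9 72.7] rot err deg [-0.1  0.1  5.8] width 0.0109 F [ 1.0381 -0.8294  0.3279] Fface [0.45 1.29 0.12] j [ 0.142   0.4104 -0.5825  1.6007  0.5509  1.6237 -1.0592]
[252.1817 176.4482] [250.8462 177.2948]
[267.2626 207.3844] [269.8568 209.255 ]
```

View pics/g.png

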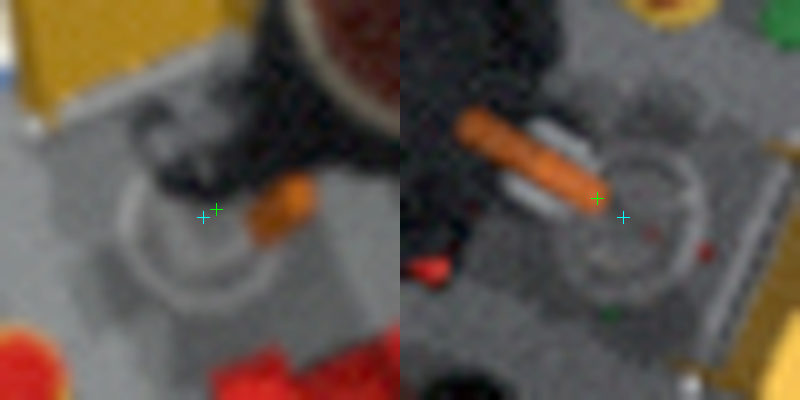

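The view is occluded (hand at top, barrel ring at about (200,225) left and (630,220) right), but the predicted positions agree. I go on by feel, slowly.

Request:
send_rows(plan=[{"offset": [0,-0.01,0.15],"rot": [0,0,0],"claw": 255},{"offset": [0,0,0.13],"rot": [0,0,0],"claw": 255},{"offset": [0,0,0.06],"rot": [0,0,0],"claw": 255},{"offset": [0,0,0.06],"rot": [0,0,0],"claw": 255},{"offset": [0,0,0.06],"rot": [0,0,0],"claw": 255},{"offset": [0,0,0],"rot": [0,0,0],"claw": 255}])

```text
clock: 12.55
tool_pos: [0.5337, -0.0222, 0.1792]
tcp_rot: [0.836, 0.484, -0.209, 0.152]
ft_force: [-1.0, -0.2, 0.2]
gripper_width: 0.0116
grip_force: 58.2
```

```bash
python3 -c "
from plan import *
where();print((r.observe()['ft_torque']@F).round(3))"
```

```text
t 12.55 tcp [ 0.5337 -0.0222  0.1792] face mm [34.8  0.6 48.3] rot err deg [0.  0.  5.9] width 0.0116 F [-0.9945 -0.2464  0.172 ] Fface [ 0.63 -0.81 -0.17] j [ 0.1571  0.4137 -0.5761  1.6416  0.5583  1.5807 -1.0647]
[-0.021  0.573 -0.08 ]
```

Request:
send_rows(plan=[{"offset": [0,0,0.06],"rot": [0,0,0],"claw": 255},{"offset": [0,0,0.06],"rot": [0,0,0],"claw": 255},{"offset": [0,0,0.06],"rot": [0,0,0],"claw": 255},{"offset": [0,0,0.06],"rot": [0,0,0],"claw": 255},{"offset": [0,0,0],"rot": [0,0,0],"claw": 255}])

```text
clock: 13.05
tool_pos: [0.5312, -0.0278, 0.1687]
tcp_rot: [0.836, 0.484, -0.209, 0.152]
ft_force: [0.9, -0.3, 0.1]
gripper_width: 0.0114
grip_force: 58.2
```

```bash
python3 -c "
from plan import *
where();print((r.observe()['ft_torque']@F).round(3))"
```

```text
t 13.05 tcp [ 0.5312 -0.0278  0.1687] face mm [34.8  0.6 36.2] rot err deg [0.  0.  5.9] width 0.0114 F [ 0.8702 -0.2522  0.0535] Fface [-0.08  0.9   0.11] j [ 0.1641  0.4164 -0.573   1.661   0.5629  1.559  -1.0676]
[ 0.011  0.559 -0.032]
```

Request:
send_rows(plan=[{"offset": [0,0,0.06],"rot": [0,0,0],"claw": 255},{"offset": [0,0,0.05],"rot": [0,0,0],"claw": 255},{"offset": [0,0,0.03],"rot": [0,0,0],"claw": 255},{"offset": [0,0,0],"rot": [0,0,0],"claw": 255}])

```text
clock: 13.45
tool_pos: [0.5304, -0.0298, 0.1643]
tcp_rot: [0.836, 0.484, -0.208, 0.152]
ft_force: [-1.5, 3.5, 8.9]
gripper_width: 0.0114
grip_force: 59.9
```

```bash
python3 -c "
from plan import *
where();print((r.observe()['ft_torque']@F).round(3))"
```

```text
t 13.45 tcp [ 0.5304 -0.0298  0.1643] face mm [34.5  0.8 31.2] rot err deg [-0.1  0.1  5.9] width 0.0114 F [-1.4575  3.4787  8.9278] Fface [ 2.23 -2.75  9.02] j [ 0.1675  0.4168 -0.5726  1.67    0.5656  1.5477 -1.0693]
[-0.537  0.025 -0.003]
```

Request:
send_rows(plan=[{"offset": [0,0,0.04],"rot": [0,0,0],"claw": 255},{"offset": [0,0,0],"rot": [0,0,0.6],"claw": 255},{"offset": [0,0,0],"rot": [0,0,0.9],"claw": 255},{"offset": [0,0,0],"rot": [0,0,0.9],"claw": 255},{"offset": [0,0,0],"rot": [0,0,0.9],"claw": 255},{"offset": [0,0,0],"rot": [0,0,0.9],"claw": 255},{"offset": [0,0,0],"rot": [0,0,0],"claw": 255}], force=90)

```text
clock: 14.15
tool_pos: [0.5306, -0.0297, 0.1641]
tcp_rot: [0.922, 0.289, -0.169, 0.194]
ft_force: [-1.7, 7.7, 18.7]
gripper_width: 0.0109
grip_force: 88.4
```

```bash
python3 -c "
from plan import *
where();print((r.observe()['ft_torque']@F).round(3))"
```

```text
t 14.15 tcp [ 0.5306 -0.0297  0.1641] face mm [34.2  0.9 31.2] rot err deg [-0.2  0.2 31.3] width 0.0109 F [-1.7424  7.6837 18.7389] Fface [ 3.9  -4.72 19.38] j [ 0.1186  0.4032 -0.5088  1.6739  0.5443  1.5324 -1.4959]
[-1.108 -0.492 -0.089]
```

Request:
send_rows(plan=[{"offset": [0,0,0],"rot": [0,0,0.9],"claw": 255},{"offset": [0,0,0],"rot": [0,0,0.9],"claw": 255},{"offset": [0,0,0],"rot": [0,0,0.9],"claw": 255},{"offset": [0,0,0],"rot": [0,0,0.9],"claw": 255},{"offset": [0,0,0],"rot": [0,0,0.9],"claw": 255},{"offset": [0,0,0],"rot": [0,0,0.9],"claw": 255},{"offset": [0,0,0],"rot": [0,0,0.9],"claw": 255},{"offset": [0,0,0],"rot": [0,0,0],"claw": 255}])

```text
clock: 14.95
tool_pos: [0.5303, -0.0299, 0.1643]
tcp_rot: [0.966, -0.026, -0.097, 0.239]
ft_force: [-4.4, 6.7, 20.9]
gripper_width: 0.0108
grip_force: 88.6
```

```bash
python3 -c "
from plan import *
where();print((r.observe()['ft_torque']@F).round(3))"
```

```text
t 14.95 tcp [ 0.5303 -0.0299  0.1643] face mm [34.5  0.7 31.2] rot err deg [-0.1  0.2 69.1] width 0.0108 F [-4.3671  6.6838 20.8515] Fface [ 6.68 -6.71 20.22] j [ 0.0461  0.3877 -0.4158  1.6779  0.5141  1.5163 -2.1316]
[-1.519 -0.98  -0.12 ]
```

Request:
send_rows(plan=[{"offset": [0,0,0],"rot": [0,0,0.6],"claw": 255},{"offset": [0,0,0],"rot": [0,0,0.6],"claw": 255},{"offset": [0,0,0],"rot": [0,0,0],"claw": 255}])

```text
clock: 15.25
tool_pos: [0.5302, -0.0298, 0.1642]
tcp_rot: [0.962, -0.086, -0.082, 0.244]
ft_force: [-3.5, 8.3, 21.4]
gripper_width: 0.011
grip_force: 88.7
```

```bash
python3 -c "
from plan import *
where();print((r.observe()['ft_torque']@F).round(3))"
```

```text
t 15.25 tcp [ 0.5302 -0.0298  0.1642] face mm [34.5  0.6 31.2] rot err deg [-0.1  0.2 76.2] width 0.011 F [-3.5384  8.2631 21.4204] Fface [ 5.42 -6.59 21.61] j [ 0.0327  0.3853 -0.3987  1.6786  0.5086  1.5134 -2.2517]
[-1.598 -0.964 -0.063]
```

Request:
send_rows(plan=[{"offset": [0,0,0],"rot": [0,0,0.5],"claw": 255},{"offset": [0,0,0],"rot": [0,0,0.5],"claw": 255},{"offset": [0,0,0],"rot": [0,0,0],"claw": 255},{"offset": [0,0,0],"rot": [0,0,0],"claw": 255}])

```text
clock: 15.65
tool_pos: [0.5301, -0.0295, 0.1641]
tcp_rot: [0.957, -0.135, -0.07, 0.248]
ft_force: [-3.5, 9.0, 20.7]
gripper_width: 0.0109
grip_force: 88.7
```

```bash
python3 -c "
from plan import *
where();print((r.observe()['ft_torque']@F).round(3))"
```

```text
t 15.65 tcp [ 0.5301 -0.0295  0.1641] face mm [34.2  0.4 31.1] rot err deg [-0.   0.3 82.1] width 0.0109 F [-3.5355  9.0338 20.6507] Fface [ 4.42 -6.9  21.29] j [ 0.0214  0.3834 -0.3848  1.6794  0.5038  1.5108 -2.3508]
[-1.829 -0.764 -0.092]
```

Request:
send_rows(plan=[{"offset": [0,0,0],"rot": [0,0,0.5],"claw": 255},{"offset": [0,0,0],"rot": [0,0,0.5],"claw": 255},{"offset": [0,0,0],"rot": [0,0,0],"claw": 255},{"offset": [0,0,0],"rot": [0,0,0],"claw": 255}])

```text
clock: 16.05
tool_pos: [0.53, -0.0294, 0.1641]
tcp_rot: [0.949, -0.184, -0.057, 0.251]
ft_force: [-5.1, 8.7, 21.3]
gripper_width: 0.0111
grip_force: 88.7
```

```bash
python3 -c "
from plan import *
where();print((r.observe()['ft_torque']@F).round(3))"
```

```text
t 16.05 tcp [ 0.53   -0.0294  0.1641] face mm [34.1  0.2 31.2] rot err deg [ 0.   0.3 88. ] width 0.0111 F [-5.1157  8.6799 21.2856] Fface [ 5.58 -8.2  21.36] j [ 0.01    0.3815 -0.3707  1.68    0.4993  1.5085 -2.4516]
[-1.823 -0.767  0.204]
```

The torque step of about +0.3 N m at 88° marks the stop. I relieve the load, open a little because the cover is near, and back straight out.

Request:
send_rows(plan=[{"offset": [0,0,-0.03],"rot": [0,0,-0.4],"claw": 255},{"offset": [0,0,0],"rot": [0,0,0],"claw": 190},{"offset": [0,0,0],"rot": [0,0,0],"claw": 190},{"offset": [0,0,0],"rot": [0,0,0],"claw": 190},{"offset": [0,0,0],"rot": [0,0,0],"claw": 190}])

```text
clock: 16.55
tool_pos: [0.5298, -0.0311, 0.1624]
tcp_rot: [0.952, -0.165, -0.063, 0.251]
ft_force: [0.5, 0.5, -0.7]
gripper_width: 0.0219
grip_force: 0.0
```

```bash
python3 -c "
from plan import *
where()"
```

```text
t 16.55 tcp [ 0.5298 -0.0311  0.1624] face mm [34.8  0.8 28.9] rot err deg [ 0.   0.  85.7] width 0.0219 F [ 0.5354  0.4637 -0.6506] Fface [-0.88  0.3  -0.24] j [ 0.0152  0.3849 -0.374   1.6804  0.5016  1.5087 -2.4114]
```

Request:
send_rows(plan=[{"offset": [0,0,-0.1],"rot": [0,0,0],"claw": 190},{"offset": [0,0,-0.2],"rot": [0,0,0],"claw": 190},{"offset": [0,0,-0.3],"rot": [0,0,0],"claw": 190},{"offset": [0,0,-0.5],"rot": [0,0,0],"claw": 190},{"offset": [0,0,-0.8],"rot": [0,0,0],"claw": 190},{"offset": [0,0,-0.9],"rot": [0,0,0],"claw": 190},{"offset": [0,0,-0.9],"rot": [0,0,0],"claw": 190},{"offset": [0,-0.6,-0.7],"rot": [0,0,0],"claw": 190},{"offset": [0,-0.9,0],"rot": [0,0,0],"claw": 190},{"offset": [0,-0.9,0],"rot": [0,0,0],"claw": 190},{"offset": [0,0,0],"rot": [0,0,0],"claw": 190}])

```text
clock: 17.65
tool_pos: [0.6073, 0.174, 0.2892]
tcp_rot: [0.952, -0.161, -0.065, 0.25]
ft_force: [-1.3, 0.9, 0.1]
gripper_width: 0.0216
grip_force: 0.0
```

```bash
python3 - <<'E'
from plan import *
where()
p=[r.capture(n) for n in("scene","top")]
i=[cv2.resize(q["img"][c[1]:c[1]+100,c[0]:c[0]+100,::-1],(400,400),interpolation=cv2.INTER_CUBIC) for q,c in zip(p,((203,125),(215,155)))]
i+=[cv2.resize(q["img"][:,:,::-1],(400,200+100-100)) for q in p]
cv2.imwrite("pics/h.png",np.vstack([np.hstack(i[:2]),np.hstack(i[2:])]))
for q in p:
    f=(cloud(q)-O)@F*1000; h=cv2.cvtColor(q["img"],cv2.COLOR_RGB2HSV).astype(int)
    m=(abs(f[...,0]-35)<32)&(abs(f[...,1])<32)&(f[...,2]>8)&(f[...,2]<80)&(h[...,0]>5)&(h[...,0]<18)&(h[...,1]>140)
    k=f[m]; 
    if len(k)>5:
        c=k[:,:2]-k[:,:2].mean(0); u=np.linalg.svd(c)[2][0]; print(len(k),"key mean",k.mean(0),"zmax",np.percentile(k[:,2],97),"dir deg from X",np.degrees(np.arctan2(u[1],u[0])))
E
```

```text
t 17.65 tcp [0.6073 0.174  0.2892] face mm [-91.5 -11.9 248.2] rot err deg [ 0.1 -0.1 85.1] width 0.0216 F [-1.2766  0.8963  0.1044] Fface [-0.21 -1.53  0.24] j [-0.2689  0.5986 -0.4237  1.1136  0.4941  1.9322 -2.5181]
53 key mean [31.5336  5.6874 55.0962] zmax 63.89417101144407 dir deg from X -80.59032245297658
103 key mean [40.9365 -0.1711 47.2461] zmax 63.344484280578136 dir deg from X -82.11866865787883
```

View pics/h.png

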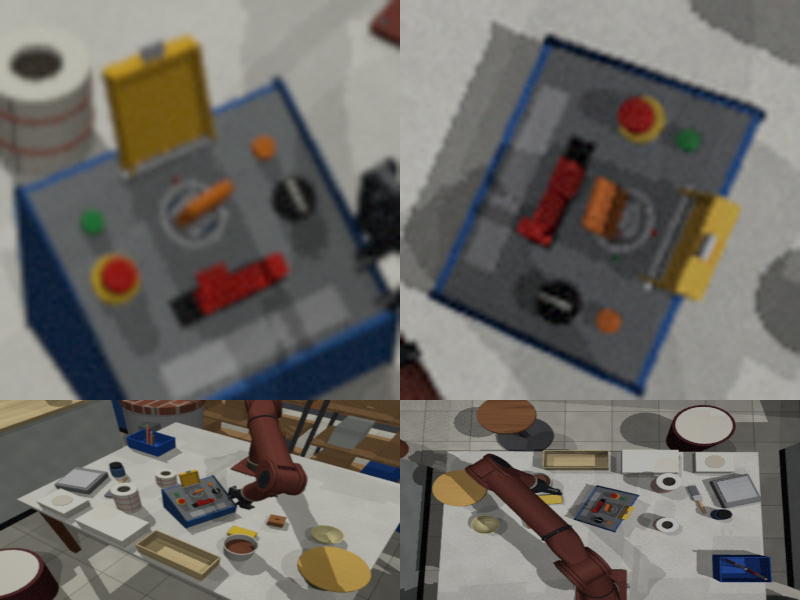

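The cover stands open. The key sits in the barrel, turned about 81° (which includes its play), with its bow top at about 60 mm out of the face, so it is fully home. The arm is clear and the bystanders are in place, so I hand in.

```bash
python3 -c "
from station import r
print(r.hand_in())"
```

```text
the job is handed in; nothing more can be done
None
```

The cover is open and the key is home in the switch, turned clockwise to its stop and released. The arm is clear, nothing looked out of place in the last pictures (the arm hid the sponge from the top camera), and the job was handed in at about 18 s; no verdict came back.

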